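# Switch the counter intercom to the marked station and call it

## Task

Switch the counter intercom over to the station with the large round stud: with a fingertip resting on the big knurled dial, turn it by friction until its white pointer line clicks in at that stud. Then push the call button on the intercom fully down and let it come up again, leaving the dial where it clicked. Do not push the call button while the dial points anywhere else, and leave the loose things standing beside the intercom where they are, without shifting or lifting them.

Things in the scene. Friction and masses are not known exactly. Their poses are not given: they have to be found in the camera images.
- console: Grey desk intercom, flat case fixed to the counter, top 34 mm above it. Origin: on the counter, below the dial's axis; z up. In its own axes the case spans x -68 to +98 mm, y -148 to +88 mm; the call button is at x -22, y -106 mm. Four white studs lie 68 mm from the dial's axis at +36, +72, -36, -72 degrees from the case's x axis (counterclockwise positive from above): one large, three small.
- dial_center (a point): Centre of the dial's flat top, on its upright axis, 57.5 mm above the counter. The dial is a black rubber disc, 90 mm diameter (93 mm over its knurled rim), 18 mm thick; nothing stands out of its top. It is sprung: a press of about 2 N starts to sink it, each further 2 N sinks it 1 mm, and it meets its stop 4 mm down at about 10 N. Pressed or not, it can be turned.
- dial_aim (a point): The point the pointer aims at: 68 mm from the dial's axis along the white pointer line, level with the dial's top face; turns with the dial. The pointer line runs on the top face from 12 to 42 mm from the axis. When the dial is clicked in at a stud this point lies over the stud.
- dial (a joint): Angle of the dial, rad: 0 with the pointer along the console's x axis (as it starts), positive counterclockwise from above; range -1.45 to 1.45. It has a notch every 0.628 rad (36 degrees): 0, +-0.628, +-1.257. Turned more than halfway to the next notch and let go, it falls into that notch by itself; it takes about 0.05 N m to pass the hump.
- stud_large: The large stud: plain white disc, 26 mm diameter, 4 mm high, on the case's top. Origin: centre of its underside, 34 mm above the counter. The small studs look the same but are 10 mm in diameter.
- call_top (a point): Centre of the top of the round call button (32 mm diameter, grey, in a black housing on the case, beside the dial, nearer the robot than the speaker slots).
- call (a joint): How far the call button is pushed down, m: 0 up, 0.006 fully down, which takes about 5 N; it springs back.
- stamp: Loose rubber stamp standing upright, 27 x 27 x 76 mm; origin at the centre of its underside. Leave it.
- glue_stick: Loose glue stick standing upright, 26 x 26 x 86 mm; origin at the centre of its underside. Leave it.
- clip_box: Loose box of paper clips lying flat, 45 x 60 x 22 mm; origin at the centre of its underside. Leave it.

How it is judged:
By the outcome, as a careful person would: the job done as asked, in the order asked, and still so for the second after the job is handed in, with the robot touching nothing.
It also fails if it takes over 42 s, if anything falls off the work surface, if the arm or the gripper's body presses on something with over 40 N, if the wrist force passes 120 N, or if a joint passes its speed limit or range.

## Robot

A 6-joint arm with a two-finger parallel gripper is mounted at the origin on a cart in front of the work surface, level with it; the furniture and walls round the work are solid. World frame = base frame: x ahead of the robot, y to its left, z up, the work surface at z = 0. Lengths are in m, angles in degrees, forces in N, time in s.
With the tool pointing down it reaches from about 0.375 to 0.75 m from the base axis. Payload 9 kg.
Tool frame: the origin (TCP) lies where the fingers leave the gripper's body, on its centre line; the fingertips stand 73 mm ahead of it and the grasp point (between the pads) lies 54 mm ahead of it (robot.tip_reach is the distance from the TCP to the fingertips, in m); z points along the fingers, y is the direction in which the jaws open and shut (so a half turn about z gives the same grasp; the last joint's range is limited). The gripper opens to 85 mm and grips with 20 to 120 N. Pads are 22 mm wide; open, the fingers measure 114 mm over their backs; the gripper's body (76 mm by 85 mm) begins 54 mm behind the grasp point. The pads swing forward as they close: fully open they stand 13 mm farther back than shut.
Start: joints at [-77.16, 5.964, 5.575, 89.605, 0, 77.527], TCP at [0.257, -0.542, 0.304] pointing down, gripper open.
Joint ranges: [-171.21, 171.21], [-48.23, 106.86], [-62.78, 66.21], [-105.2, 120.99], [-86.42, 89.51], [-180, 180]. Speed limits (degrees/s): [127.2, 127.2, 147.25, 180, 180, 180].

## Interface

Orientations are given as [roll, pitch, yaw] about the fixed x, y, z axes, in that order (R = Rz(yaw) Ry(pitch) Rx(roll)).
In Python, from plant import robot gives the robot as it stands. Calls block until the motion is done:
- robot.move_pose(position, orientation): joint-space move of the TCP to a pose.
- robot.line_to(position, vel=0.15, rotation=None, guard=None): straight line of the TCP; rotation=None keeps the orientation; vel is the mean speed in m/s. With guard (N) it stops when the force on the tool has changed by that much, and returns True; else False.
- robot.goto_joints(angles): joint-space move.
- robot.set_gripper(opening): finger opening in m; the grip force is fixed at half the most; returns when the fingers have stopped.
- robot.pause(seconds).
- robot.ik(position, orientation): joint angles nearest the present ones, or None.
- robot.observe(): the state.
- robot.grab_frame(name): name is "scene" or "top" or "wrist"; returns the picture (400x640x3 uint8, blue, green, red); there is no depth.
- robot.get_calibration(name): a dict with "vertical_fov" (degrees; the focal length in pixels is half the picture's height over the tangent of half this angle, whatever the lens; pixels are square), "cx", "cy" (the principal point, pixels), "k1" (the pictures are not rectified: a ray, as slopes to the right and down, at radius r is drawn at 1 + k1 r^2 times it, then the intrinsics apply), "rvec" (rotation vector, rad) and "tvec" (3), from world to camera coordinates, as OpenCV has them. Camera axes: x right, y down, z forward; pixel columns grow to the right and rows downward; lengths in m; the calibration is good to about 2 mm. A picture is of the moment at which its call begins: read the wrist's pose just before it. get_calibration takes no time and is no camera call; for the wrist camera it gives the pose at the moment of the call.
A pose or a line that the arm cannot do raises robot.IKError and nothing moves.
- robot.job_done(): hands the job in, once; it reports no verdict.
The state is a dict: "time": time; "q": joint angles; "qvel": joint speeds; "joint_torque": joint torques, N m; "tool_pos": TCP position; "tcp_rot": TCP orientation; "ft_force": force on the tool from outside, world axes, zero at the start; "torque": the same for the moment, N m; "gripper_width": finger opening in m.
Only numpy, scipy, OpenCV 4.12 (cv2) and the standard library are available. Lean on these libraries where they do the work, as an engineer would, in place of code of your own. Each camera call takes 0.05 s, during which the arm holds its last target.

## Working session

There is one attempt and no reset: what is moved stays moved. The work goes in short steps, each a Python script; the robot and the scene stay as the last script left them, time stands still between calls to the robot, and variables do not carry over. Pictures are saved under pics/ and viewed, and the job is handed in when it is done.

```bash
mkdir -p pics; ls; python3 - <<'E'
from plant import robot
import cv2
for n in ("scene","top","wrist"):
    c=robot.get_calibration(n); print(n,c)
    cv2.imwrite(f"pics/{n}0.png",robot.grab_frame(n))
o=robot.observe();print(o["time"],o["tool_pos"],o["tcp_rot"],o["ft_force"],robot.tip_reach)
E
```

```text
pics
scene {'vertical_fov': 55.19127002040345, 'cx': 315.3876715385668, 'cy': 197.54356193664506, 'k1': 0.008144765354751627, 'rvec': array([ 1.01805248, -2.19809788,  1.27200057]), 'tvec': array([0.40824015, 0.28642214, 0.53211196])}
top {'vertical_fov': 42.78780801101374, 'cx': 317.07567497001685, 'cy': 198.9903447512207, 'k1': -0.14653677743639776, 'rvec': array([ 2.13880901, -2.19367252,  0.11031855]), 'tvec': array([0.06168051, 0.59296172, 1.19551379])}
wrist {'vertical_fov': 66.32729679899968, 'cx': 316.8021744630032, 'cy': 198.43160083713846, 'k1': -0.029615837983975574, 'rvec': array([-2.45791698,  1.55731446,  0.21187645]), 'tvec': array([-0.59972755, -0.03430663,  0.37831715])}
0.15 [ 0.25650501 -0.54222647  0.30331663] [-1.79946093e+02 -8.72639110e-03  2.53137899e+01] [-0.21444861 -0.43266073  0.57456313] 0.0726
```

View pics/top0.png

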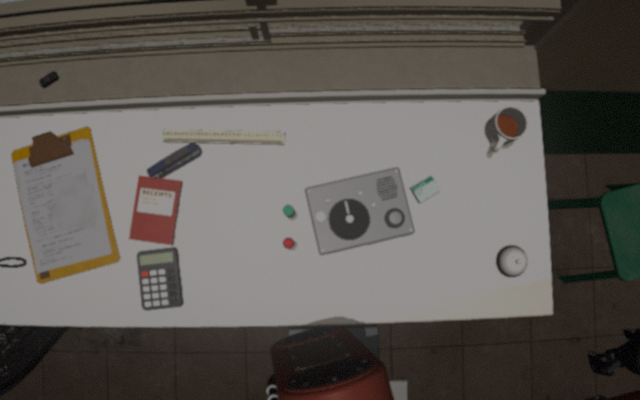

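View pics/scene0.png

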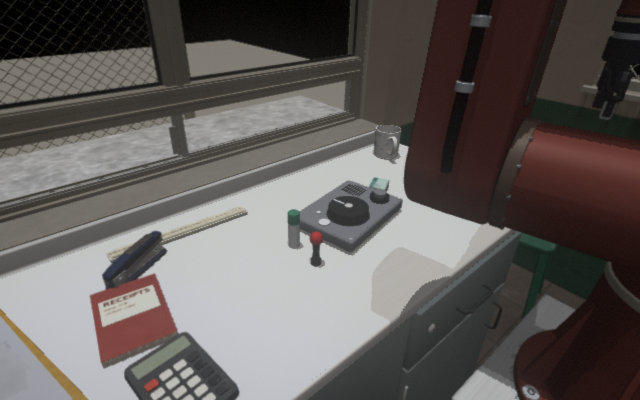

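View pics/wrist0.png

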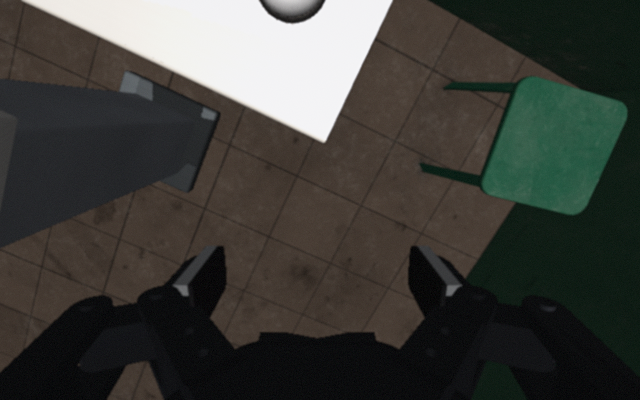

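The top view shows the console around (360,210), the dial near (349,218), the button near (395,217), the glue stick and stamp near (289,211) and (289,243), and the clip box near (425,189). I'll enlarge that area.

```bash
python3 - <<'E'
import cv2
im=cv2.imread("pics/top0.png")[155:265,275:445]
im=cv2.convertScaleAbs(im,alpha=1.5)
cv2.imwrite("pics/crop_top.png",cv2.resize(im,None,fx=4.7,fy=4.7,interpolation=cv2.INTER_CUBIC))
im=cv2.imread("pics/scene0.png")[165:275,275:415]
cv2.imwrite("pics/crop_sc.png",cv2.resize(im,None,fx=5,fy=5,interpolation=cv2.INTER_CUBIC))
E
```

```text
(no output)
```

View pics/crop_top.png

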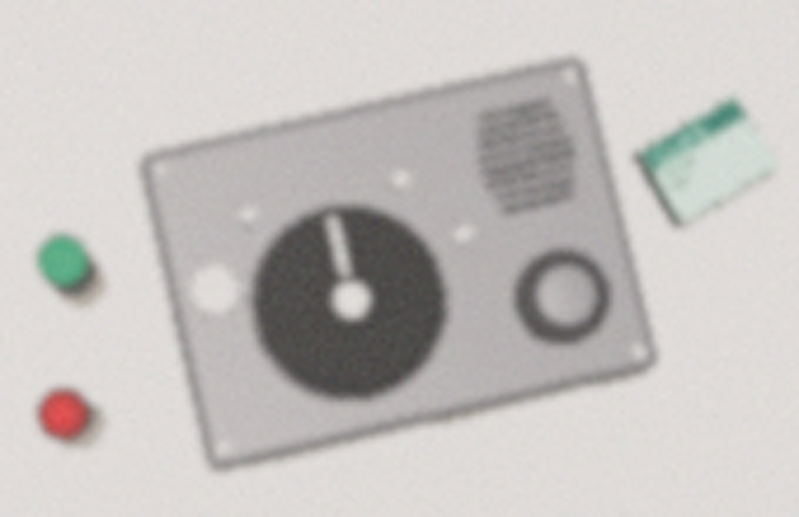

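View pics/crop_sc.png

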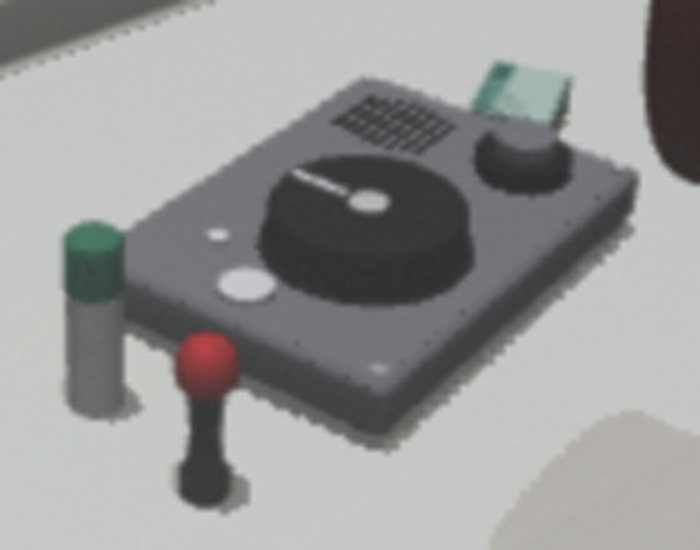

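```bash
cat >h.py <<'E'
import numpy as np, cv2
def cam(c):
    f=200/np.tan(np.radians(c["vertical_fov"]/2))
    K=np.array([[f,0,c["cx"]],[0,f,c["cy"]],[0,0,1.]])
    return K,np.array([c["k1"],0,0,0,0.]),np.array(c["rvec"]),np.array(c["tvec"])
def ray(c,uv):
    K,d,r,t=cam(c); R=cv2.Rodrigues(r)[0]
    n=cv2.undistortPoints(np.array([[uv]],float),K,d)[0,0]
    return -R.T@t, R.T@np.array([n[0],n[1],1])
def onz(c,uv,z):
    o,v=ray(c,uv); return o+v*(z-o[2])/v[2]
def proj(c,P):
    K,d,r,t=cam(c); return cv2.projectPoints(np.array(P,float).reshape(-1,3),r,t,K,d)[0][:,0]
E
python3 - <<'E'
from plant import robot
from h import *
from scipy.optimize import least_squares
T=robot.get_calibration("top");S=robot.get_calibration("scene")
tp=lambda u,v:((u+.5)/4.7-.5+275,(v+.5)/4.7-.5+155)
sp=lambda u,v:((u+.5)/5-.5+275,(v+.5)/5-.5+165)
a=np.radians(72)
# local pts ; uv
L=[(0,0,.0575),(.068*np.cos(a),.068*np.sin(a),.038),(.068*np.cos(-np.pi/5),.068*np.sin(-np.pi/5),.038),(.068*np.cos(np.pi/5),.068*np.sin(np.pi/5),.038),(.068*np.cos(-a),.068*np.sin(-a),.038),(.098,.088,.034),(.098,-.148,.034),(-.068,-.148,.034),(-.068,.088,.034)]
ut=[tp(*p) for p in [(351,301),(214,289),(401,179),(248,214),(464,234),(145,157),(579,62),(655,364),(216,466)]]
us=[sp(*p) for p in [(369,202),(246,285)]]
def W(p):
    c,s=np.cos(p[2]),np.sin(p[2]);return np.array([[p[0]+c*x-s*y,p[1]+s*x+c*y,z] for x,y,z in L])
def f(p,s=True):
    r=[(proj(T,W(p))-ut).ravel()]
    if s:r.append((proj(S,W(p)[:2])-us).ravel())
    return np.concatenate(r)
for s in(0,1):
    r=least_squares(f,[.5,0,.2],args=(s,));print(r.x,np.degrees(r.x[2]),f(r.x,s).round(1))
print("dial direct",onz(T,ut[0],.0575),onz(S,us[0],.0575))
p=r.x;c,s=np.cos(p[2]),np.sin(p[2])
print("btn",p[0]-c*.022+s*.106,p[1]-s*.022-c*.106)
for z in(.045,.05,.055,.06):print(z,onz(T,tp(565,295),z)[:2],onz(S,sp(527,136),z)[:2])
for n,u in (("glue",(63,261)),("stamp",(63,413)),("clip",(708,162))):print(n,onz(T,tp(*u),.08 if n!="clip" else .022))
E
```

```text
[ 0.54402602 -0.02793743  0.19757341] 11.320122268412472 [ 0.1 -0.3  0.3  0.2  0.   0.1  0.   0.  -0.1 -0.  -1.6 -0.6  1.2 -1.7
  1.4  0.9 -1.4  1.3]
[ 0.5437847  -0.02784547  0.19846259] 11.371068518310285 [ 0.1 -0.2  0.3  0.3 -0.   0.2 -0.   0.2 -0.1  0.  -1.6 -0.5  1.1 -1.7
  1.3  0.9 -1.4  1.4 -0.1 -0.6 -0.1 -1. ]
dial direct [ 0.54334747 -0.02766761  0.0575    ] [ 0.54185401 -0.02625961  0.0575    ]
btn 0.5431157499858342 -0.13610235664566556
0.045 [ 0.54430797 -0.13674899] [ 0.55064828 -0.14695039]
0.05 [ 0.54398473 -0.13599597] [ 0.54507751 -0.13976247]
0.055 [ 0.54366149 -0.13524296] [ 0.53950673 -0.13257454]
0.06 [ 0.54333825 -0.13448995] [ 0.53393595 -0.12538662]
glue [0.56510789 0.11414113 0.08      ]
stamp [0.49079522 0.1156324  0.08      ]
clip [ 0.61287117 -0.21780713  0.022     ]
```

```bash
python3 - <<'E'
from plant import robot
import numpy as np
C=np.array([.5435,-.0277]);r=.030
def P(a,z):return [C[0]+r*np.cos(np.radians(a)),C[1]+r*np.sin(np.radians(a)),z]
for a,y in((-150,-10),(-150,25),(-76,64)):print(a,robot.ik(P(a,.2),[180,0,y]))
robot.set_gripper(0.0)
a0,y0=-130,-10
robot.move_pose(P(a0,.20),[180,0,y0])
o=robot.observe();print(o["time"],o["tool_pos"],o["ft_force"],o["gripper_width"])
robot.line_to(P(a0,.142),vel=.1)
f0=robot.observe()["ft_force"]
g=robot.line_to(P(a0,.0726+.0525),vel=.015,guard=6.5)
o=robot.observe();print(g,o["time"],o["tool_pos"],o["tcp_rot"],o["ft_force"]-f0)
import cv2;cv2.imwrite("pics/wr1.png",robot.grab_frame("wrist"));cv2.imwrite("pics/sc1.png",cv2.resize(robot.grab_frame("scene")[130:290,230:470],None,fx=3,fy=3))
E
```

```text
-150 [-19.16923944  -7.86926324 -18.9163366   78.95292664   0.
 170.83076056]
-150 [-19.16923944  -7.86926324 -18.9163366   78.95292664   0.
 135.83076056]
-76 [-19.42587686  -1.76067102 -13.12253148  78.63813954   0.
  96.57412314]
2.9667 [ 0.52435088 -0.05134692  0.20019797] [-0.09789056  0.37270309  1.17874488] 5.745660641358223e-05
True 4.625 [ 0.52425719 -0.05086378  0.1273753 ] [ 1.79968837e+02 -7.85811789e-03 -1.00023756e+01] [-1.46136704  0.17468857  5.70057971]
```

View pics/wr1.png

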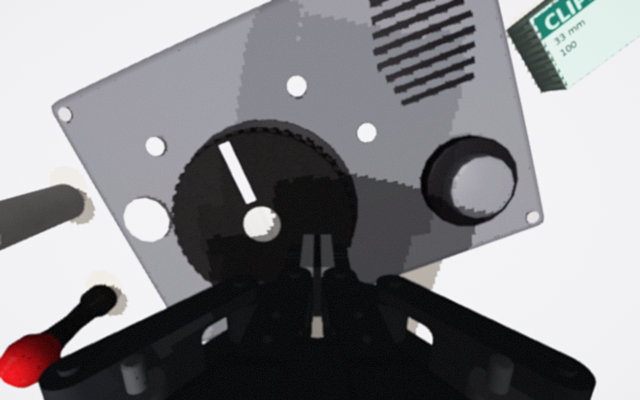

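View pics/sc1.png

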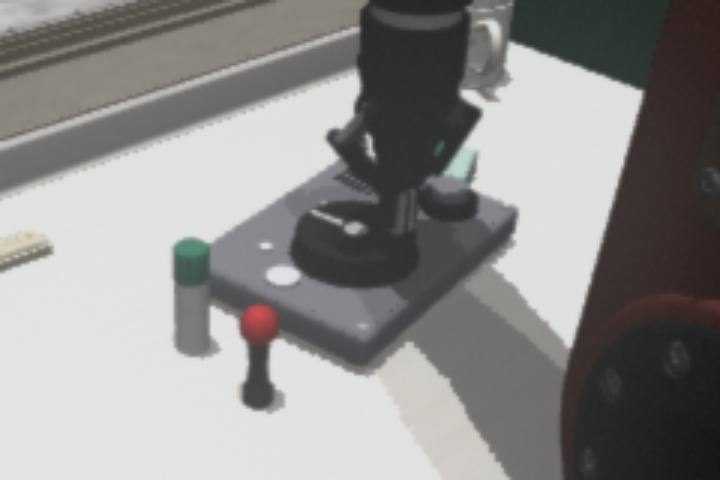

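The fingertip is on the dial at (318,235), clear of the centre at (262,222). The large stud is at (147,219), which is the +72° position. Next I turn the dial counterclockwise.

```bash
python3 - <<'E'
from plant import robot
import numpy as np,cv2
C=np.array([.5435,-.0277]);r=.030
def P(a,z):return [C[0]+r*np.cos(np.radians(a)),C[1]+r*np.sin(np.radians(a)),z]
a0,y0=-130,-10
for k in range(1,9):
    robot.line_to(P(a0+9*k,.1268),vel=.02,rotation=[180,0,y0+9*k])
    o=robot.observe();print(k,round(o["time"],2),o["ft_force"].round(1),o["tcp_rot"][2].round(1),o["tool_pos"].round(4))
cv2.imwrite("pics/wr2.png",robot.grab_frame("wrist"))
E
```

```text
1 5.12 [-1.8 -0.1  7.1] -1.0 [ 0.5283 -0.0536  0.1275]
2 5.51 [ 0.1 -0.9  6.2] 8.0 [ 0.533  -0.0558  0.1277]
3 5.89 [ 1.4 -0.7  5.9] 17.0 [ 0.5378 -0.0572  0.1278]
4 6.28 [0.8 0.3 6.4] 26.0 [ 0.5423 -0.0578  0.1277]
5 6.66 [-1.6  0.8  6.4] 35.0 [ 0.5466 -0.0577  0.1275]
6 7.04 [-0.3  0.9  5.9] 44.0 [ 0.5514 -0.0568  0.1276]
7 7.42 [0.7 1.8 5.9] 53.0 [ 0.5561 -0.0552  0.1277]
8 7.81 [-0.1  0.6  5.8] 62.0 [ 0.5601 -0.0531  0.1277]
```

View pics/wr2.png

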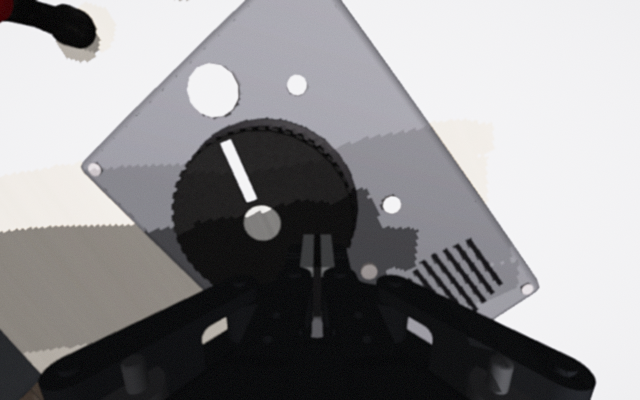

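The pointer now runs from (250,198) to (226,140), toward the large stud at (213,90). I'll lift off and check the angle.

```bash
python3 - <<'E'
from plant import robot
import numpy as np,cv2
from h import *
o=robot.observe();p=o["tool_pos"].copy();p[2]=.20
robot.line_to(p,vel=.1)
robot.move_pose([.5435,-.150,.20],[180,0,30])
c=robot.get_calibration("wrist");im=robot.grab_frame("wrist");cv2.imwrite("pics/wr3.png",im)
np.save("c3.npy",c,allow_pickle=True)
t=robot.grab_frame("top");cv2.imwrite("pics/top3.png",t)
cv2.imwrite("pics/top3c.png",cv2.resize(cv2.convertScaleAbs(t[155:265,275:445],alpha=1.5),None,fx=4.7,fy=4.7,interpolation=cv2.INTER_CUBIC))
print(robot.observe()["time"],robot.observe()["q"])
E
```

```text
9.3167 [-2.86639565e+01  3.24356866e-02 -1.14084700e+01  7.86214350e+01
  1.57747730e-02  1.21218630e+02]
```

View pics/wr3.png

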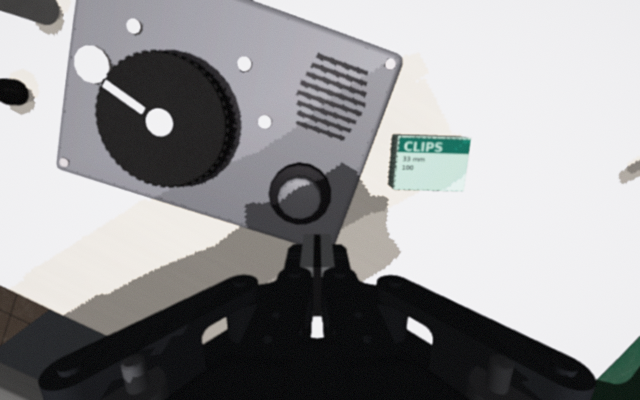

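View pics/top3c.png

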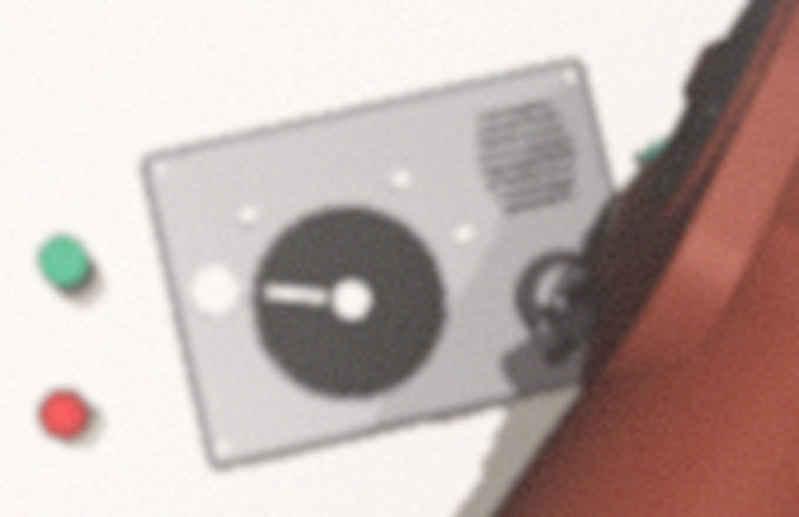

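The pointer, running (268,292) to (330,298), aims at the large stud at (214,289), so the dial is clicked in. The loose items are where they were. Next I press the button.

```bash
python3 - <<'E'
from plant import robot
from h import *
c=np.load("c3.npy",allow_pickle=True).item()
print(onz(c,(300,193),.052), onz(c,(159,122),.0575))
B=[.5435,-.136]
robot.line_to(B+[.145],vel=.1)
f0=robot.observe()["ft_force"].copy()
g=robot.line_to(B+[.0726+.036],vel=.012,guard=12)
o=robot.observe();print(g,o["time"],o["tool_pos"],o["ft_force"]-f0)
robot.pause(.3)
o=robot.observe();print(o["tool_pos"],o["ft_force"]-f0)
cv2.imwrite("pics/wr4.png",robot.grab_frame("wrist"))
cv2.imwrite("pics/sc4.png",cv2.resize(robot.grab_frame("scene")[130:290,230:470],None,fx=3,fy=3))
E
```

```text
[ 0.54633586 -0.13468108  0.052     ] [ 0.54339069 -0.02745906  0.0575    ]
True 11.8667 [ 0.54354155 -0.13601093  0.1226511 ] [-1.70859981  0.32429125  5.0898094 ]
[ 0.5435388  -0.13600469  0.12262257] [-2.55541687 -0.180541    6.0640305 ]
```

View pics/wr4.png

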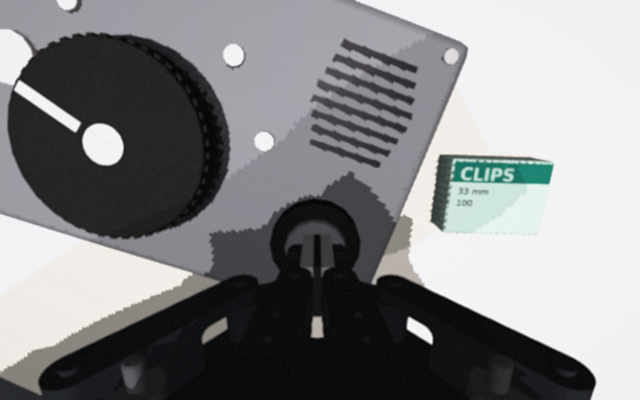

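View pics/sc4.png

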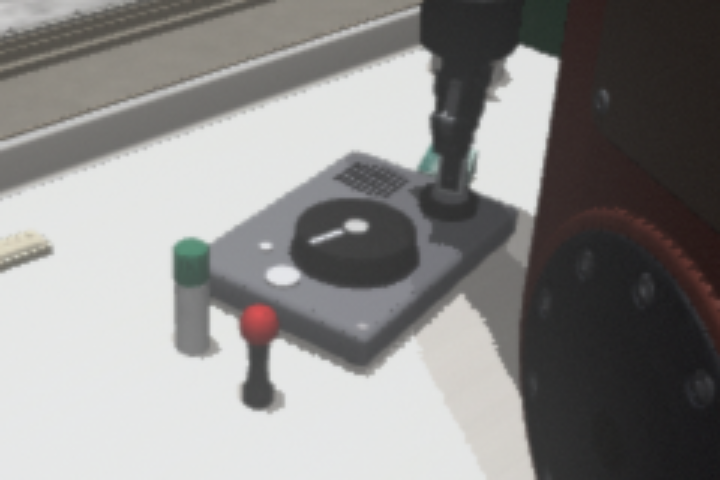

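The tip is on the button and the force has only settled to 6 N, so I'll press further in small steps until it hits the stop.

```bash
python3 - <<'E'
from plant import robot
z=.1226
for k in range(16):
    z-=.0006
    robot.line_to([.5445,-.136,z] if 0 else [.5435,-.136,z],vel=.01)
    robot.pause(.1)
    o=robot.observe();print(round(o["time"],2),round(z-.0726,4),(o["tool_pos"][2]-.0726).round(4),o["ft_force"].round(1))
    if o["ft_force"][2]>20:break
E
```

```text
12.62 0.0494 0.05 [-2.9  0.7  7.7]
12.97 0.0488 0.05 [-5.2  1.9 11.7]
13.32 0.0482 0.0498 [-7.   2.6 16.7]
13.67 0.0476 0.0497 [-9.5  4.  21.5]
```

It is stiff at tip height 50 mm, which means either the button's stop or the housing rim. I'll lift, measure the button again, and record the force against depth on the next press.

```bash
python3 - <<'E'
from plant import robot
from h import *
robot.line_to([.5435,-.136,.145],vel=.06)
robot.line_to([.5055,-.150,.145],vel=.1)
np.save("c5.npy",robot.get_calibration("wrist"),allow_pickle=True);im=robot.grab_frame("wrist")
cv2.imwrite("pics/wr5.png",im)
robot.line_to([.5055,-.150,.20],vel=.1)
np.save("c6.npy",robot.get_calibration("wrist"),allow_pickle=True);im=robot.grab_frame("wrist")
cv2.imwrite("pics/wr6.png",im)
print(robot.observe()["time"])
E
```

```text
15.5917
```

View pics/wr5.png

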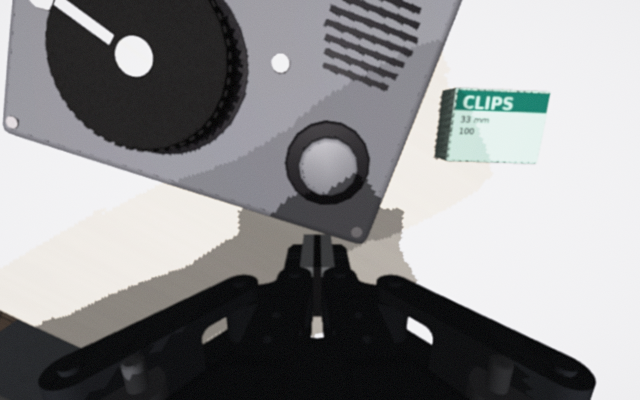

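View pics/wr6.png

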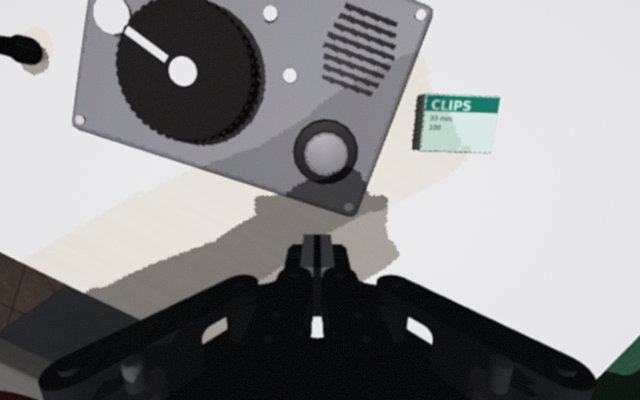

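The button-top centre is at (328,166) in the low view and (326,154) in the higher view. It sits proud of the housing ring.

```bash
python3 - <<'E'
from h import *
c5=np.load("c5.npy",allow_pickle=True).item();c6=np.load("c6.npy",allow_pickle=True).item();c3=np.load("c3.npy",allow_pickle=True).item()
for z in(.048,.052,.056,.06,.064):
    print(z,[onz(c,u,z)[:2].round(4) for c,u in((c5,(328,166)),(c6,(326,154)),(c3,(300,193)))])
    a=onz(c5,(298,166),z);b=onz(c5,(358,166),z);print(np.linalg.norm(a-b))
print("dial",[onz(c,u,.0575)[:2].round(4) for c,u in((c5,(134,56)),(c6,(183,71)))])
E
```

```text
0.048 [array([ 0.5427, -0.1363]), array([ 0.5424, -0.1365]), array([ 0.5453, -0.135 ])]
0.032890606314929766
0.052 [array([ 0.5432, -0.1358]), array([ 0.5428, -0.1361]), array([ 0.5463, -0.1347])]
0.03210000066829675
0.056 [array([ 0.5437, -0.1354]), array([ 0.5432, -0.1358]), array([ 0.5473, -0.1344])]
0.031309395021663765
0.06 [array([ 0.5442, -0.1349]), array([ 0.5435, -0.1355]), array([ 0.5483, -0.1341])]
0.03051878937503077
0.064 [array([ 0.5447, -0.1345]), array([ 0.5439, -0.1351]), array([ 0.5493, -0.1338])]
0.029728183728397795
dial [array([ 0.5435, -0.0276]), array([ 0.5435, -0.0278])]
```

The button is at (0.5433, -0.1358), so my press was centred. I'll press once more with the force recorded.

```bash
python3 - <<'E'
from plant import robot
import numpy as np
x=[.5433,-.1358]
robot.line_to(x+[.20],vel=.15)
robot.line_to(x+[.0726+.060],vel=.1);robot.pause(.1)
f0=robot.observe()["ft_force"].copy()
for h in np.arange(.059,.044,-.001):
    robot.line_to(x+[.0726+h],vel=.01);robot.pause(.12)
    o=robot.observe();F=o["ft_force"]-f0;print(round(o["time"],2),round(h,4),(o["tool_pos"][2]-.0726).round(5),F.round(1))
    if F[2]>18:break
robot.pause(.2)
robot.line_to(x+[.0726+.062],vel=.03)
print((robot.observe()["ft_force"]-f0).round(1))
E
```

```text
17.3 0.059 0.05909 [ 0.1 -0.7 -1.4]
17.67 0.058 0.05797 [ 0.1  0.7 -0.3]
18.03 0.057 0.05698 [ 0.1  0.3 -0.9]
18.4 0.056 0.05612 [ 1.1 -0.5  0.2]
18.77 0.055 0.05511 [ 0.8 -0.2  1.2]
19.13 0.054 0.05407 [1.5 0.8 1.1]
19.5 0.053 0.05309 [ 1.6 -0.3  2.7]
19.87 0.052 0.05208 [ 1.7 -0.2  3.7]
20.23 0.051 0.0511 [ 2.2 -1.2  3.5]
20.6 0.05 0.05009 [ 1.5 -0.2  4.7]
20.97 0.049 0.04993 [-1.8  0.9 11.8]
21.33 0.048 0.04981 [-4.8  2.1 19.2]
[-0.2  0.4 -0.9]
```

The profile is clear: contact at about 56 mm, a spring rise to about 5 N over 6 mm, then a hard stop at 50 mm. The button went fully down. I'll retreat and do a final check.

```bash
python3 - <<'E'
from plant import robot
from h import *
robot.line_to([.5433,-.1358,.20],vel=.15)
robot.move_pose([.45,-.25,.28],[180,0,30])
robot.pause(.3)
cv2.imwrite("pics/wr7.png",robot.grab_frame("wrist"))
t=robot.grab_frame("top")
cv2.imwrite("pics/top7c.png",cv2.resize(cv2.convertScaleAbs(t[155:265,275:445],alpha=1.5),None,fx=4.7,fy=4.7,interpolation=cv2.INTER_CUBIC))
print(robot.observe()["time"])
E
```

```text
23.8417
```

View pics/top7c.png

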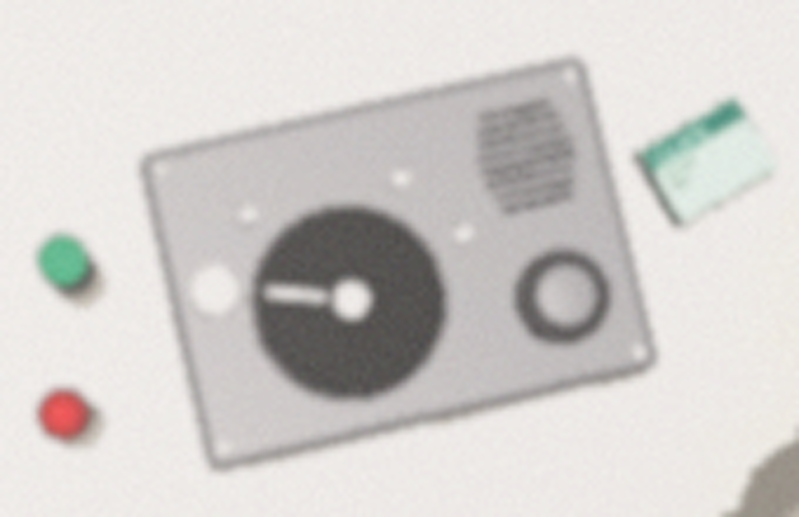

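View pics/wr7.png

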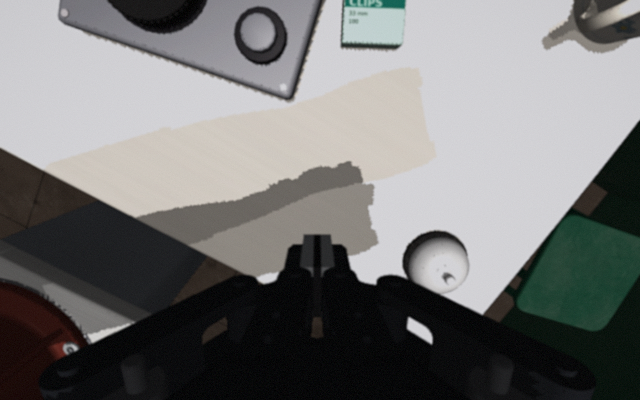

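The pointer at (268,292) still aims at the large stud at (214,289). The glue stick (63,261), stamp (63,413) and clip box (708,162) have not moved, and the robot is clear of everything.

```bash
python3 -c "
from plant import robot
robot.job_done()"
```

```text
the job is handed in; nothing more can be done
```

The intercom is switched to the station with the large stud and the call button has been pressed. I handed the job in at about 24 s, and it reported no verdict.

- **Dial:** I pressed a closed fingertip on it with about 6 N, 30 mm off its axis, and turned it counterclockwise by 72°, two notches. The pointer clicked in at the large stud.
- **Call button:** I pressed it fully down twice, both times with the dial at the large stud. After the first press I couldn't tell whether the fingertip had hit the button's stop or its housing, so I pressed again and recorded the force. That showed contact at about 56 mm, about 5 N after 6 mm of travel, and a hard stop at 50 mm. I took the force to about 19–21 N each time.
- **Last checks:** After I backed off, the top view showed the pointer still on the large stud and the stamp, glue stick and clip box where they started. The force on the tool fell back to about zero on lifting off. I judged the button's return only from that and the pictures. No check failed at the end.

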